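Open the kiosk's touch-latch counter cupboard

ROBOT

A 6-joint arm with a two-finger parallel gripper is mounted at the origin on the work surface. World frame = base frame: x ahead of the robot, y to its left, z up, the work surface at z = 0. Lengths are in m, angles in rad, forces in N, time in s.
With the tool pointing down it reaches from about 0.25 to 0.8 m from the base axis. Payload 3.9 kg.
Tool frame: the origin (TCP) lies at the very end of the fingers, on their centre line; the grasp point (between the pads) lies 19 mm behind it; y points along the fingers, z is the direction in which the jaws open and shut, and the axes are right-handed (so a half turn about y gives the same grasp; the last joint's range is limited). The gripper opens to 85 mm and grips with 20 to 120 N. Pads are 22 mm wide; open, the fingers measure 114 mm over their backs; the gripper's body (76 mm by 85 mm) begins 54 mm behind the grasp point. The pads swing forward as they close: fully open they stand 13 mm farther back than shut.
Start: joints at [1.309, 0.26, -0.138, 1.173, 0, 1.571], TCP at [0.136, 0.507, 0.231] pointing down, gripper open.
Joint ranges: [-2.78, 2.78], [-0.83, 1.72], [-1.28, 1.37], [-1.9, 2.12], [-1.57, 1.48], [-3.14, 3.14]. Speed limits (rad/s): [2.57, 2.57, 3.14, 3.14, 3.14, 3.14].

INTERFACE

Orientations are given as a unit quaternion [x, y, z, w].
In Python, from workcell import telemetry, optics, workorder gives the robot as it stands. The module is installed in compiled form; this text tells all that it offers.
- The arm moves only by the shell command python3 -m jog 'ROWS'. ROWS is JSON, a list of rows, each an object with "turn": the turn, a rotation vector about the tool's x, y, z in degrees, a list of three; "dp": the shift along the tool's x, y, z in cm, a list of three; "hand": the opening, from 0 (shut) to 1 (fully open). A call has 1 to 8 rows; each row is the pose to reach, as a shift and turn from the pose measured when the call began, along the tool's axes at that moment; what a row does not reach only later rows make up. A row lasts 1/10 s, in which the tool goes at most 50 mm and 8.59 degrees, less where a joint would pass 70% of its speed; a pose out of reach is approached as far as the arm can. A call with a gripper value outside its range is refused whole. The fingers move at their own pace and stop on an object; the grip force is fixed at half the most. Time passes only in rows, so rows that repeat a pose let the fingers close. It gives the time, the measured TCP pose, the force and the opening at its end, in the units of the state.
- telemetry.get_obs(): the state, without advancing time (a new reading comes with each control period).
- optics.capture(name): name is "scene" or "top" or "wrist"; returns a dict with "image" (384x512x3 uint8, blue, green, red), "range_z" (384x512 float32, m along the optical axis (not along the pixel's ray), 0 where there is no reading), "mtx" (3x3 intrinsics, pixels), "extrinsics" (4x4, takes a point from camera to world coordinates); the wrist camera has in their place "T_tool_cam" (4x4, takes a point from camera to tool coordinates, whose origin is the TCP and whose axes are the tool frame's). Camera axes: x right, y down, z forward; pixel columns grow to the right and rows downward; lengths in m; the calibration is good to about 2 mm. A picture is of the moment at which its call begins: read the wrist's pose just before it.
- workorder.job_done(): hands the job in, once; it reports no verdict.
The state is a dict: "time_s": time; "joint_positions": joint angles; "qvel": joint speeds; "effort": joint torques, N m; "tool_pos": TCP position; "orientation": TCP orientation; "wrist_force": force on the tool from outside, world axes, zero at the start; "ft_torque": the same for the moment, N m; "finger_gap": finger opening in m.
Only numpy, scipy, OpenCV 4.12 (cv2) and the standard library are available. Lean on these libraries where they do the work, as an engineer would, in place of code of your own. Each camera call takes 0.05 s, during which the arm holds its last target.

TASK

Open the wide left-hand door of the small counter cupboard, which has no handle: press the door in gently near its free edge, with no more than a light push, until the touch catch lets go, move your fingers away so that the door springs ajar by itself, then put a fingertip behind it and swing it wide open, about square to the cupboard front or further, and come away. Only push with the fingers, never grip the door between them; leave the narrow door shut and leave the goods on the counter where they stand.

Things in the scene. Friction and masses are not known exactly. Their poses are not given: they have to be found in the camera images.
- cupboard: Fixed counter cupboard, white carcass 380 mm wide, 220 deep, 240 high, nothing on top; two plain handle-less wooden doors side by side cover its front. Origin: centre of its underside, on the counter. x axis: from front to back (the doors face its -x); y axis: to the left for a person facing the doors; z up. The carcass front edge is at x = -110 mm; closed doors stand 7 mm before it.
- wide_door (a joint): Hinge angle of the wide left-hand door, rad: 0 closed and held by its catch, negative pressed in (stop at -0.022), positive swinging out, to 1.9. Hinged on its left. Once sprung ajar it turns freely against slight friction (0.06 N m) and stays where it is left.
- wide_door_press (a point): A point on the outer face of the closed wide door, 28 mm from its free edge and 30 mm below its top edge (208 mm above the counter). It moves with the door.
- wide_door_hinge (a point): The top of the wide door's vertical hinge line, 238 mm above the counter, in mid-thickness of the board; in the cupboard's frame x = -125 mm, y = +190 mm. The door is a board 255 mm wide, 16 mm thick, 0.6 kg, from 14 to 238 mm above the counter; closed, it runs from the hinge along the cupboard's -y, free edge at y = -66 mm, outer face at x = -133, inner face at x = -117 mm.
- wide_door_catch (a point): Touch catch on the cupboard floor behind the wide door, below 65 mm. Pressed in 0.015 rad (4 mm, 6 to 8 N at the free edge; far more near the hinge; over 60 N is too rough) it lets go; as the fingers move away its sprung pusher, 190 mm from the hinge, drives the door out to 0.25 to 0.4 rad, where it stays. It does not catch again. Point: on the pusher line, at the carcass front edge, 44 mm up.
- narrow_door_edge (a point): A point on the outer face of the narrow right-hand door, 10 mm from its free edge and 30 mm below its top; moves with the door. That door is 115 mm wide, hinged on the right (cupboard-frame y = -190 mm), its free edge 7 mm from that of the wide door. It has the same kind of catch and springs open if pressed in; it must stay shut.
- bottle: Loose clear drink bottle standing upright, 64 mm across, 200 mm high. Origin: centre of its underside, z up. Not to be moved.
- can: Loose plain metal drink can, 66 mm across, 115 mm high. Origin: centre of its underside. Not to be moved.
- carton: Loose cardboard carton standing upright, 55 x 90 x 125 mm high. Origin: centre of its underside. Not to be moved.

How it is judged:
By the outcome, as a careful person would: the job done as asked, in the order asked, and still so for the second after the job is handed in, with the robot touching nothing.
It also fails if it takes over 48 s, if anything falls off the work surface, if the arm or the gripper's body presses on something with over 40 N, if the wrist force passes 120 N, or if a joint passes its speed limit or range.

## Working session

There is one attempt and no reset: what is moved stays moved. The work goes in short steps, Python scripts to look and compute and a shell command to move; the robot and the scene stay as the last step left them, time stands still between calls to the robot, and variables do not carry over. Pictures are saved under pics/ and viewed, and the job is handed in when it is done.

```bash
ls; mkdir -p pics; python3 - <<'E'
from workcell import telemetry, optics
import cv2,numpy as np
o=telemetry.get_obs()
for k,v in o.items(): print(k,np.round(v,4))
for n in("scene","top"):
    c=optics.capture(n); cv2.imwrite(f"pics/{n}0.png",c["image"]); np.savez(f"pics/{n}0.npz",**c)
    print(n,np.round(c["mtx"],1).tolist(),np.round(c["extrinsics"],3).tolist())
E
```

```text
pics
time_s 0.0
joint_positions [ 1.309   0.2607 -0.1394  1.1727 -0.      1.5708]
qvel [ 0.0005 -0.0004 -0.0023 -0.0004  0.0012  0.0005]
effort [-2.40000e-03 -4.05675e+01  2.53924e+01  1.85000e-02 -2.00000e-04
  0.00000e+00]
tool_pos [0.1357 0.5064 0.2305]
orientation [ 0.7018 -0.0924  0.0922 -0.7003]
wrist_force [-0.0542 -0.6207  0.0306]
ft_torque [-0.0565  0.0488  0.0255]
finger_gap 0.0854
scene [[347.6, 0.0, 251.4], [0.0, 347.6, 186.8], [0.0, 0.0, 1.0]] [[0.741, 0.426, -0.519, 0.945], [0.671, -0.497, 0.551, -0.448], [-0.023, -0.756, -0.654, 0.667], [0.0, 0.0, 0.0, 1.0]]
top [[499.8, 0.0, 255.3], [0.0, 499.8, 189.9], [0.0, 0.0, 1.0]] [[0.017, -0.998, 0.059, 0.456], [-1.0, -0.018, -0.019, 0.015], [0.02, -0.058, -0.998, 1.463], [0.0, 0.0, 0.0, 1.0]]
```

View pics/scene0.png

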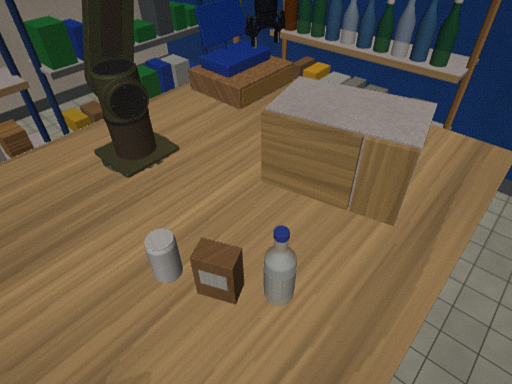

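View pics/top0.png

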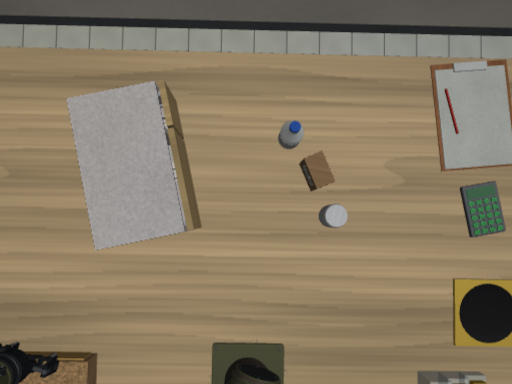

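The scene shows the cupboard with its doors facing the bottle, carton and can. In the top view the carcass corners are near (68,99), (156,83), (185,231) and (96,249). The bottle is at (291,134), the carton at (317,171) and the can at (335,216). I'll measure the poses from an enlargement and the depth.

```bash
cat > h.py <<'E'
import numpy as np,cv2
from scipy.spatial.transform import Rotation as R
def cloud(c,E=None):
    E=c["extrinsics"] if E is None else E
    K=c["mtx"];z=c["range_z"];v,u=np.indices(z.shape)
    P=np.stack([(u-K[0,2])/K[0,0]*z,(v-K[1,2])/K[1,1]*z,z],-1)
    W=P@E[:3,:3].T+E[:3,3]; W[z==0]=np.nan
    return W
def onplane(c,u,v,h):
    E=c["extrinsics"];d=E[:3,:3]@np.linalg.inv(c["mtx"])@np.array([u,v,1.]);t=(h-E[2,3])/d[2]
    return E[:3,3]+t*d
E
python3 - <<'E'
from h import *
c=dict(np.load("pics/top0.npz")); W=cloud(c)
im=c["image"]
cv2.imwrite("pics/topcrop.png",cv2.resize(im[70:260,55:215],None,fx=3.1,fy=3.1,interpolation=cv2.INTER_CUBIC))
z=W[...,2]
m=(abs(z-0.24)<0.02)&(np.indices(z.shape)[1]<215)&(np.indices(z.shape)[0]<260)&(np.indices(z.shape)[0]>70)
print(m.sum(),np.nanmedian(z[m]))
r=cv2.minAreaRect(W[m][:,:2].astype(np.float32)); print(r,cv2.boxPoints(r))
for n,(lo,hi,u0,u1,v0,v1) in dict(bottle=(.05,.25,270,312,112,155),carton=(.1,.15,295,340,145,195),can=(.09,.14,315,355,198,235)).items():
    mm=np.zeros_like(m);mm[v0:v1,u0:u1]=1;mm&=(z>lo)&(z<hi)
    p=W[mm]; print(n,len(p),p.min(0),p.max(0),p.mean(0))
E
```

```text
15141 0.2410379474088924
((0.5892887115478516, 0.29986488819122314), (0.38118043541908264, 0.24472114443778992), 12.664748191833496) [[0.3765086  0.37746224]
 [0.43016267 0.13869527]
 [0.8020688  0.22226754]
 [0.74841475 0.4610345 ]]
bottle 525 [ 0.66365995 -0.13809521  0.05014373] [ 0.72618122 -0.07662448  0.2068369 ] [ 0.68750829 -0.10394753  0.14104557]
carton 719 [ 0.54332731 -0.22282023  0.10047197] [ 0.64392886 -0.14032749  0.13604072] [ 0.59350995 -0.18103725  0.12511849]
can 466 [ 0.43879124 -0.26126816  0.09031575] [ 0.5043206  -0.19843493  0.12426005] [ 0.4713635  -0.22855438  0.11388775]
```

View pics/topcrop.png

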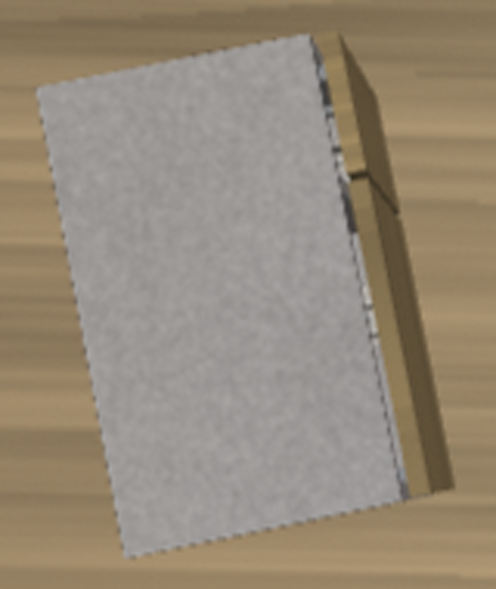

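```bash
cat >> h.py <<'E'
th=np.deg2rad(12.66); X=np.array([-np.sin(th),np.cos(th),0]);Y=np.array([-np.cos(th),-np.sin(th),0])
O=np.array([.5893,.2999,0])+.0115*X
def cw(x,y,z): return O+x*X+y*Y+np.array([0,0,z])
def wc(p): p=np.asarray(p)-O; return np.stack([p@X,p@Y,p[...,2]],-1)
H=cw(-.125,.190,.238)
def door(t,r,off,z): # off: + toward outside from mid thickness
    d=-Y*np.cos(t)-X*np.sin(t); n=-X*np.cos(t)+Y*np.sin(t)
    p=H+d*r+n*off; p[2]=z; return p
def go(p,Rw=None):
    from workcell import telemetry
    o=telemetry.get_obs();A=R.from_quat(o["orientation"])
    dp=A.inv().apply(np.asarray(p)-o["tool_pos"])*100
    print("t",o["time_s"],"pos",np.round(o["tool_pos"],4),"cup",np.round(wc(o["tool_pos"]),4),"F",np.round(o["wrist_force"],1))
    print(" dp",np.round(dp,2),"turn",None if Rw is None else np.round((A.inv()*Rw).as_rotvec(degrees=True),2))
def vert(yaw): # tool y down, tool x horizontal along heading yaw (rad)
    x=np.array([np.cos(yaw),np.sin(yaw),0]);y=np.array([0,0,-1.]);return R.from_matrix(np.stack([x,y,np.cross(x,y)],1))
E
python3 - <<'E'
from h import *
from workcell import telemetry
o=telemetry.get_obs();print(np.round(R.from_quat(o["orientation"]).as_matrix(),3))
c=dict(np.load("pics/top0.npz"))
g=onplane(c,55+362/3.1,70+177/3.1,.238);print("gap cup",wc(g))
for n,p in dict(can=[.4714,-.2286,0],carton=[.5935,-.181,0],bottle=[.69,-.107,0]).items(): print(n,wc(p))
hd=np.arctan2(X[1],X[0]); print("hd deg",np.rad2deg(hd))
print("press",cw(-.133,-.038,.2))
for y in(hd,hd+np.pi/2,hd-np.pi/2,hd+np.pi): go(cw(-.22,-.036,.33),vert(y))
s=dict(np.load("pics/scene0.npz"));W=cloud(s)
C=wc(W); m=(C[...,0]<-.12)&(C[...,0]>-.15)&(abs(C[...,1])<.18)&(C[...,2]>.03)&(C[...,2]<.22)
print("scene front face x",np.percentile(C[m][:,0],[5,50,95]))
a=C[m];k=np.polyfit(a[:,1],a[:,0],1);print(k)
m=(abs(C[...,2]-.24)<.012)&(abs(C[...,0])<.2)&(abs(C[...,1])<.25); print(cv2.minAreaRect(C[m][:,:2].astype(np.float32)))
E
```

```text
[[ 0.966 -0.     0.259]
 [-0.259 -0.002  0.966]
 [ 0.    -1.    -0.002]]
gap cup [-0.12923274 -0.06601375  0.238     ]
can [-0.50131143  0.23086235  0.        ]
carton [-0.48162875  0.10129861  0.        ]
bottle [-0.43057729 -0.00907348  0.        ]
hd deg 102.66
press [0.6530047  0.18968221 0.2       ]
t 0.1 pos [0.1357 0.5065 0.2306] cup [0.2895 0.3973 0.2306] F [ 0.2 -0.4 -0.2]
 dp [ 62.03  -9.9  -25.03] turn [ 6.0000e-02 -1.1766e+02 -1.0000e-01]
t 0.1 pos [0.1357 0.5065 0.2306] cup [0.2895 0.3973 0.2306] F [ 0.2 -0.4 -0.2]
 dp [ 62.03  -9.9  -25.03] turn [3.0000e-02 1.5234e+02 1.3000e-01]
t 0.1 pos [0.1357 0.5065 0.2306] cup [0.2895 0.3973 0.2306] F [ 0.2 -0.4 -0.2]
 dp [ 62.03  -9.9  -25.03] turn [ 1.000e-01 -2.766e+01 -2.000e-02]
t 0.1 pos [0.1357 0.5065 0.2306] cup [0.2895 0.3973 0.2306] F [ 0.2 -0.4 -0.2]
 dp [ 62.03  -9.9  -25.03] turn [9.000e-02 6.234e+01 6.000e-02]
scene front face x [-0.13469395 -0.13273657 -0.13072066]
[-0.00106088 -0.1327261 ]
((-0.011745579540729523, 0.0015928596258163452), (0.24838703870773315, 0.3798333704471588), 0.05239573121070862)
```

Both cameras agree on the cupboard pose to about 1 mm. I'll rise first, then travel over to a point in front of the door with the fingers shut.

```bash
python3 -m jog '[{"turn":[0,0,0],"dp":[0,-5,0],"hand":0},{"turn":[0,8,0],"dp":[0,-10,0],"hand":0},{"turn":[0,16,0],"dp":[3,-10,-1.2],"hand":0},{"turn":[0,24,0],"dp":[7,-10,-2.8],"hand":0},{"turn":[0,32,0],"dp":[11.5,-10,-4.6],"hand":0},{"turn":[0,40,0],"dp":[16,-10,-6.5],"hand":0},{"turn":[0,48,0],"dp":[20.5,-10,-8.3],"hand":0},{"turn":[0,56,0],"dp":[25,-10,-10.1],"hand":0}]'
python3 - <<'E'
from h import *
go(cw(-.20,-.036,.33),vert(np.deg2rad(-77.34)))
E
```

```text
time_s: 0.9
tool_pos: [0.3521, 0.3429, 0.3304]
orientation: [0.575, -0.412, 0.412, -0.574]
wrist_force: [1.3, 1.0, -0.6]
finger_gap: -0.0001
t 0.9 pos [0.3521 0.3429 0.3304] cup [0.0824 0.222  0.3304] F [ 1.3  1.  -0.6]
 dp [30.79  0.06 22.69] turn [0.08 6.03 0.1 ]
```

```bash
python3 -m jog '[{"turn":[0,2,0],"dp":[4,0,3],"hand":0},{"turn":[0,4,0],"dp":[8,0,6],"hand":0},{"turn":[0,6,0],"dp":[12,0,8.8],"hand":0},{"turn":[0,6,0],"dp":[16,0,11.8],"hand":0},{"turn":[0,6,0],"dp":[20,0,14.7],"hand":0},{"turn":[0,6,0],"dp":[24,0,17.7],"hand":0},{"turn":[0,6,0],"dp":[28,0,20.6],"hand":0},{"turn":[0,6,0],"dp":[30.8,0,22.7],"hand":0}]'
python3 - <<'E'
from h import *
go(cw(-.20,-.036,.20),vert(np.deg2rad(-77.34)))
E
```

```text
time_s: 1.7
tool_pos: [0.6679, 0.1214, 0.3293]
orientation: [0.553, -0.442, 0.442, -0.551]
wrist_force: [-0.2, 0.0, -0.9]
finger_gap: -0.0001
t 1.7 pos [0.6679 0.1214 0.3293] cup [-0.2029 -0.0375  0.3293] F [-0.2  0.  -0.9]
 dp [-0.32 12.93 -0.12] turn [ 0.14 -0.09  0.13]
```

```bash
python3 -m jog '[{"turn":[0,0,0],"dp":[0,5,0],"hand":0},{"turn":[0,0,0],"dp":[0,9,0],"hand":0},{"turn":[0,0,0],"dp":[0,12.9,0],"hand":0},{"turn":[0,0,0],"dp":[-2,12.9,0],"hand":0},{"turn":[0,0,0],"dp":[-4,12.9,0],"hand":0},{"turn":[0,0,0],"dp":[-4.5,12.9,0],"hand":0},{"turn":[0,0,0],"dp":[-4.5,12.9,0],"hand":0}]'
python3 - <<'E'
from h import *
from workcell import optics
go(cw(-.144,-.038,.20),vert(np.deg2rad(-77.34)))
c=optics.capture("scene"); cv2.imwrite("pics/s1.png",cv2.resize(c["image"][60:240,220:460],None,fx=3,fy=3,interpolation=cv2.INTER_CUBIC))
E
```

```text
time_s: 2.4
tool_pos: [0.6591, 0.1673, 0.2031]
orientation: [-0.552, 0.44, -0.443, 0.553]
wrist_force: [0.7, -0.6, -0.0]
finger_gap: -0.0001
t 2.4 pos [0.6591 0.1673 0.2031] cup [-0.1561 -0.039   0.2031] F [ 0.7 -0.6 -0. ]
 dp [-1.21  0.3  -0.1 ] turn [-0.16  0.08  0.12]
```

View pics/s1.png

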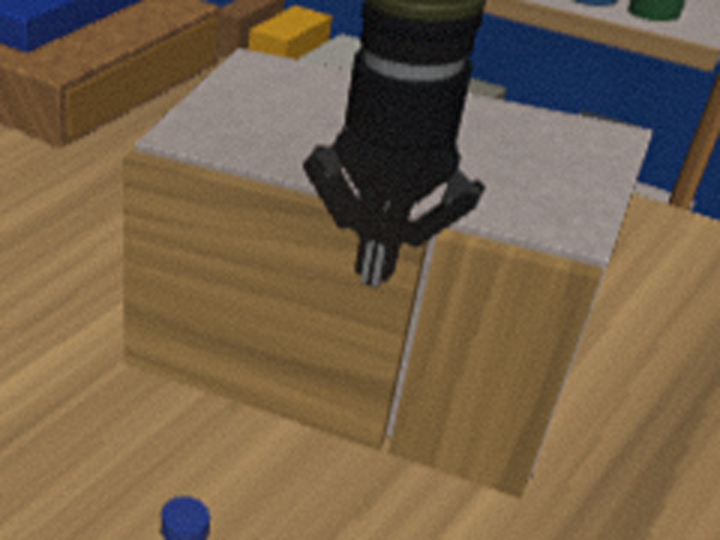

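The closed fingertip stands just before the door at crop (372,280), left of the door gap at (405,300). I'll go up slightly and press in small steps.

```bash
python3 -m jog '[{"turn":[0,0,0],"dp":[-0.4,-0.8,0.3],"hand":0},{"turn":[0,0,0],"dp":[-0.8,-0.8,0.3],"hand":0},{"turn":[0,0,0],"dp":[-1.1,-0.8,0.3],"hand":0},{"turn":[0,0,0],"dp":[-1.1,-0.8,0.3],"hand":0}]'
python3 -m jog '[{"turn":[0,0,0],"dp":[-0.1,0,0],"hand":0},{"turn":[0,0,0],"dp":[-0.2,0,0],"hand":0},{"turn":[0,0,0],"dp":[-0.2,0,0],"hand":0}]'
```

```text
time_s: 2.85
tool_pos: [0.6595, 0.178, 0.211]
orientation: [-0.552, 0.44, -0.443, 0.552]
wrist_force: [-0.3, -1.3, 0.2]
finger_gap: -0.0001
time_s: 3.15
tool_pos: [0.6589, 0.1798, 0.2107]
orientation: [-0.552, 0.44, -0.443, 0.552]
wrist_force: [0.2, -0.2, -0.1]
finger_gap: -0.0002
```

```bash
python3 -m jog '[{"turn":[0,0,0],"dp":[-0.1,0,0],"hand":0},{"turn":[0,0,0],"dp":[-0.2,0,0],"hand":0},{"turn":[0,0,0],"dp":[-0.2,0,0],"hand":0}]'
python3 -m jog '[{"turn":[0,0,0],"dp":[-0.1,0,0],"hand":0},{"turn":[0,0,0],"dp":[-0.2,0,0],"hand":0},{"turn":[0,0,0],"dp":[-0.2,0,0],"hand":0}]'
python3 -c "
from h import *
go(cw(-.144,-.038,.21))"
```

```text
time_s: 3.45
tool_pos: [0.6588, 0.1803, 0.2107]
orientation: [0.553, -0.44, 0.444, -0.551]
wrist_force: [1.1, -5.7, 0.7]
finger_gap: 0.0001
time_s: 3.75
tool_pos: [0.6587, 0.1807, 0.2108]
orientation: [0.553, -0.439, 0.445, -0.55]
wrist_force: [1.8, -6.5, 1.5]
finger_gap: 0.0001
t 3.75 pos [0.6587 0.1807 0.2108] cup [-0.143  -0.0416  0.2108] F [ 1.8 -6.5  1.5]
 dp [ 0.1   0.08 -0.36] turn None
```

```bash
python3 -m jog '[{"turn":[0,0,0],"dp":[-0.2,0,0],"hand":0},{"turn":[0,0,0],"dp":[-0.3,0,0],"hand":0},{"turn":[0,0,0],"dp":[-0.4,0,0],"hand":0}]'
python3 -c "
from h import *
go(cw(-.144,-.038,.21))"
```

```text
time_s: 4.05
tool_pos: [0.6583, 0.1827, 0.2108]
orientation: [0.553, -0.439, 0.446, -0.549]
wrist_force: [3.0, -6.4, 0.8]
finger_gap: -0.0
t 4.05 pos [0.6583 0.1827 0.2108] cup [-0.1409 -0.0417  0.2108] F [ 3.  -6.4  0.8]
 dp [ 0.31  0.08 -0.37] turn None
```

```bash
python3 -m jog '[{"turn":[0,0,0],"dp":[-0.2,0,0],"hand":0},{"turn":[0,0,0],"dp":[-0.3,0,0],"hand":0},{"turn":[0,0,0],"dp":[-0.3,0,0],"hand":0}]'
python3 -c "
from h import *
go(cw(-.144,-.038,.21))"
```

```text
time_s: 4.35
tool_pos: [0.6581, 0.1841, 0.2108]
orientation: [0.554, -0.438, 0.448, -0.549]
wrist_force: [1.7, -6.4, 0.6]
finger_gap: -0.0004
t 4.35 pos [0.6581 0.1841 0.2108] cup [-0.1396 -0.0417  0.2108] F [ 1.7 -6.4  0.6]
 dp [ 0.44  0.08 -0.37] turn None
```

```bash
python3 -m jog '[{"turn":[0,0,0],"dp":[-0.2,0,0],"hand":0},{"turn":[0,0,0],"dp":[-0.3,0,0],"hand":0},{"turn":[0,0,0],"dp":[-0.3,0,0],"hand":0}]'
python3 -c "
from h import *
go(cw(-.144,-.038,.21))"
```

```text
time_s: 4.65
tool_pos: [0.6579, 0.1848, 0.2109]
orientation: [0.555, -0.437, 0.449, -0.547]
wrist_force: [1.3, -7.7, 1.7]
finger_gap: 0.0
t 4.65 pos [0.6579 0.1848 0.2109] cup [-0.1389 -0.0417  0.2109] F [ 1.3 -7.7  1.7]
 dp [ 0.51  0.1  -0.37] turn None
```

```bash
python3 -m jog '[{"turn":[0,0,0],"dp":[-0.2,0,0],"hand":0},{"turn":[0,0,0],"dp":[-0.4,0,0],"hand":0},{"turn":[0,0,0],"dp":[-0.4,0,0],"hand":0}]'
python3 -c "
from h import *
go(cw(-.30,-.03,.23),vert(np.deg2rad(-77.34)))"
```

```text
time_s: 4.95
tool_pos: [0.6579, 0.1847, 0.2109]
orientation: [0.556, -0.436, 0.452, -0.545]
wrist_force: [3.0, -11.6, 0.9]
finger_gap: 0.0001
t 4.95 pos [0.6579 0.1847 0.2109] cup [-0.1389 -0.0417  0.2109] F [  3.  -11.6   0.9]
 dp [16.16 -1.47 -1.05] turn [-0.14 -0.42  1.57]
```

The door has reached its stop under about 12 N, so I'll move the fingers away quickly.

```bash
python3 -m jog '[{"turn":[0,0,0],"dp":[5,0,0],"hand":0},{"turn":[0,0,0],"dp":[10,-1,0],"hand":0},{"turn":[0,0,1],"dp":[14.5,-3,0],"hand":0},{"turn":[0,0,1.5],"dp":[16,-6,0],"hand":0},{"turn":[0,0,1.5],"dp":[16,-10,0],"hand":0},{"turn":[0,0,1.5],"dp":[16,-12,0],"hand":0},{"turn":[0,0,1.5],"dp":[16,-12,0],"hand":0}]'
python3 - <<'E'
from h import *
from workcell import optics
go(cw(-.30,-.03,.33),vert(np.deg2rad(-77.34)))
for n in("scene","top"):
    c=optics.capture(n); np.savez(f"pics/{n}2.npz",**c); cv2.imwrite(f"pics/{n}2.png",c["image"])
C=wc(cloud(c)); m=(abs(C[...,2]-.238)<.008)&(C[...,0]<-.112)&(C[...,0]>-.4)&(C[...,1]>-.2)&(C[...,1]<.25)
print(cv2.minAreaRect(C[m][:,:2].astype(np.float32)),m.sum())
for y in np.arange(-.19,.2,.02):
    k=m&(abs(C[...,1]-y)<.01)
    if k.any(): print(round(y,2),np.round(np.percentile(C[k][:,0],[2,50,98]),3))
E
```

```text
time_s: 5.65
tool_pos: [0.6923, 0.0322, 0.3393]
orientation: [-0.548, 0.441, -0.446, 0.553]
wrist_force: [0.6, 0.3, 0.4]
finger_gap: -0.0001
t 5.65 pos [0.6923 0.0322 0.3393] cup [-0.2953 -0.0419  0.3393] F [0.6 0.3 0.4]
 dp [ 0.48  0.92 -1.19] turn [-0.58 -0.42  0.04]
((-0.16283373534679413, 0.0008587241172790527), (0.08928626775741577, 0.37933841347694397), 0.5176375508308411) 1033
-0.19 [-0.133 -0.124 -0.117]
-0.17 [-0.133 -0.126 -0.118]
-0.15 [-0.134 -0.125 -0.118]
-0.13 [-0.133 -0.126 -0.118]
-0.11 [-0.133 -0.125 -0.117]
-0.09 [-0.133 -0.126 -0.118]
-0.07 [-0.133 -0.125 -0.118]
-0.05 [-0.207 -0.198 -0.191]
-0.03 [-0.204 -0.194 -0.184]
-0.01 [-0.197 -0.188 -0.178]
0.01 [-0.191 -0.181 -0.172]
0.03 [-0.185 -0.175 -0.165]
0.05 [-0.178 -0.169 -0.159]
0.07 [-0.172 -0.163 -0.154]
0.09 [-0.165 -0.156 -0.148]
0.11 [-0.159 -0.151 -0.142]
0.13 [-0.154 -0.144 -0.135]
0.15 [-0.148 -0.138 -0.128]
0.17 [-0.142 -0.132 -0.122]
0.19 [-0.136 -0.13  -0.12 ]
```

View pics/top2.png

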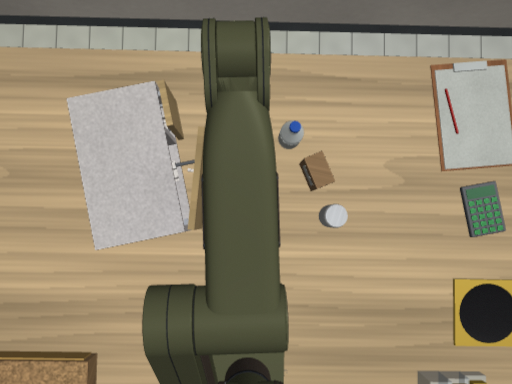

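View pics/scene2.png

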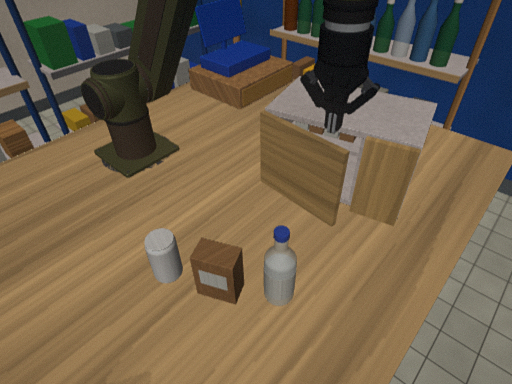

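The door has sprung ajar to about 0.31 rad and the narrow door is still shut. The fingers are clear at scene (333,120), and the goods haven't moved. Next I'll put the fingertip in behind the free edge from above.

```bash
python3 -c "
from h import *
go(cw(-.144,-.02,.335),vert(np.deg2rad(-77.34)))"
```

```text
t 5.75 pos [0.6911 0.0323 0.3352] cup [-0.2949 -0.0407  0.3352] F [-0.6  0.9 -0.8]
 dp [-15.08   0.    -2.17] turn [-0.2  -0.39  0.01]
```

```bash
python3 -m jog '[{"turn":[0,0,0],"dp":[-4,0,-0.5],"hand":0},{"turn":[0,0,0],"dp":[-8,0,-1.1],"hand":0},{"turn":[0,0,0],"dp":[-12,0,-1.7],"hand":0},{"turn":[0,0,0],"dp":[-15.1,0,-2.2],"hand":0},{"turn":[0,0,0],"dp":[-15.1,0,-2.2],"hand":0},{"turn":[0,0,0],"dp":[-15.1,0,-2.2],"hand":0}]'
python3 - <<'E'
from h import *
from workcell import optics
go(cw(-.146,-.02,.21),vert(np.deg2rad(-77.34)))
c=optics.capture("wrist"); cv2.imwrite("pics/w3.png",c["image"])
E
```

```text
time_s: 6.35
tool_pos: [0.6364, 0.1762, 0.3333]
orientation: [-0.551, 0.443, -0.443, 0.551]
wrist_force: [0.2, -0.8, 0.4]
finger_gap: 0.0002
t 6.35 pos [0.6364 0.1762 0.3333] cup [-0.1425 -0.0189  0.3333] F [ 0.2 -0.8  0.4]
 dp [ 0.34 12.33  0.11] turn [-0.02 -0.25  0.02]
```

View pics/w3.png

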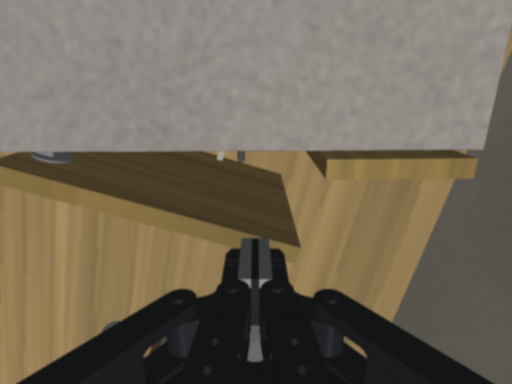

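The wrist view shows the open wedge between the carcass edge (row 150) and the door, whose free corner is at (300,246). The narrow door is flush on the right. The fingertips only appear over the door because the camera looks at an angle, and the measured geometry puts them in the gap. I'll descend with force checks.

```bash
python3 -m jog '[{"turn":[0,0,0],"dp":[0.2,4,0],"hand":0},{"turn":[0,0,0],"dp":[0.3,8,0.1],"hand":0},{"turn":[0,0,0],"dp":[0.3,10.5,0.1],"hand":0},{"turn":[0,0,0],"dp":[0.3,10.7,0.1],"hand":0}]'
python3 -m jog '[{"turn":[0,0,0],"dp":[0,0.8,0],"hand":0},{"turn":[0,0,0],"dp":[0,1.6,0],"hand":0},{"turn":[0,0,0],"dp":[0,1.6,0],"hand":0}]'
python3 - <<'E'
from h import *
from workcell import optics,telemetry
go(cw(-.146,-.02,.21),vert(np.deg2rad(-77.34)))
c=optics.capture("scene"); cv2.imwrite("pics/s4.png",cv2.resize(c["image"][40:240,220:460],None,fx=3,fy=3,interpolation=cv2.INTER_CUBIC))
o=telemetry.get_obs();A=R.from_quat(o["orientation"])
for t in np.arange(.31,1.80,.09):
    f=t; h=.011*np.cos(f)+.0145*abs(np.sin(f))
    p=door(t,.205,-(.008+h),.209); print(round(t,2),np.round(A.inv().apply(p-o["tool_pos"])*100,1),np.round(p,3))
E
```

```text
time_s: 6.8
tool_pos: [0.6361, 0.1703, 0.2214]
orientation: [0.553, -0.446, 0.442, -0.548]
wrist_force: [0.3, -0.2, 0.3]
finger_gap: -0.0001
time_s: 7.1
tool_pos: [0.6361, 0.1699, 0.2051]
orientation: [0.553, -0.446, 0.442, -0.548]
wrist_force: [0.2, -0.5, 0.8]
finger_gap: -0.0002
t 7.1 pos [0.6361 0.1699 0.2051] cup [-0.1486 -0.0172  0.2051] F [ 0.2 -0.5  0.8]
 dp [-0.26 -0.5   0.27] turn [ 0.51 -0.49  0.06]
0.31 [ 1.7 -0.3 -0.5] [0.635 0.152 0.209]
0.4 [ 3.5 -0.3 -0.9] [0.635 0.134 0.209]
0.49 [ 5.2 -0.3 -1.5] [0.633 0.117 0.209]
0.58 [ 6.8 -0.3 -2.2] [0.63  0.099 0.209]
0.67 [ 8.4 -0.3 -3. ] [0.625 0.082 0.209]
0.76 [ 9.9 -0.3 -4. ] [0.618 0.065 0.209]
0.85 [11.4 -0.3 -5.2] [0.61  0.048 0.209]
0.94 [12.7 -0.3 -6.4] [0.6   0.032 0.209]
1.03 [14.  -0.2 -7.8] [0.589 0.017 0.209]
1.12 [15.1 -0.2 -9.4] [0.577 0.003 0.209]
1.21 [ 16.   -0.2 -11. ] [ 0.563 -0.01   0.209]
1.3 [ 16.9  -0.2 -12.7] [ 0.548 -0.021  0.209]
1.39 [ 17.5  -0.2 -14.5] [ 0.531 -0.032  0.209]
1.48 [ 18.   -0.2 -16.4] [ 0.514 -0.04   0.209]
1.57 [ 18.3  -0.2 -18.3] [ 0.496 -0.048  0.209]
1.66 [ 18.4  -0.1 -20.3] [ 0.477 -0.053  0.209]
1.75 [ 18.4  -0.1 -22.3] [ 0.458 -0.056  0.209]
```

View pics/s4.png

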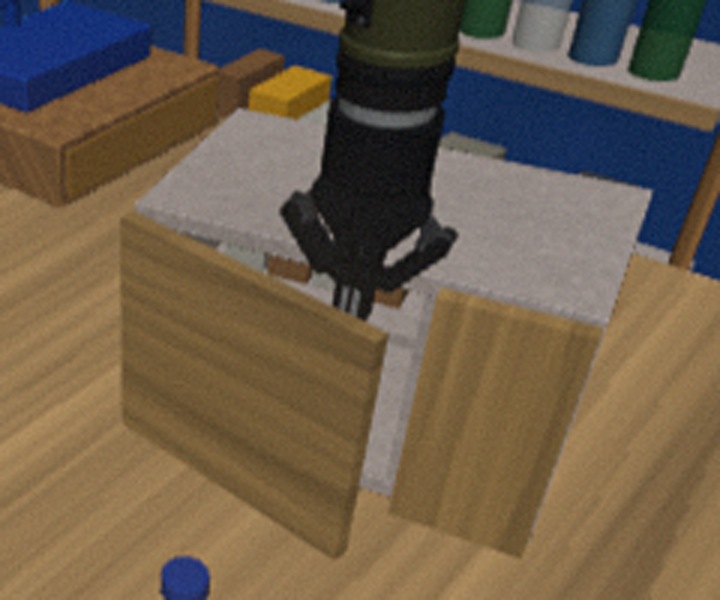

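The fingertip is behind the door at crop (350,300) with no contact force. Next I'll swing the door along the arc.

```bash
python3 -m jog '[{"turn":[0,0,0],"dp":[1.2,-0.3,-0.3],"hand":0},{"turn":[0,0,0],"dp":[2.5,-0.3,-0.7],"hand":0},{"turn":[0,0,0],"dp":[3.8,-0.3,-1.1],"hand":0},{"turn":[0,0,0],"dp":[5.2,-0.3,-1.5],"hand":0},{"turn":[0,0,0],"dp":[6.8,-0.3,-2.2],"hand":0},{"turn":[0,0,0],"dp":[8.4,-0.3,-3.0],"hand":0},{"turn":[0,0,0],"dp":[9.9,-0.3,-4.0],"hand":0},{"turn":[0,0,0],"dp":[11.4,-0.3,-5.2],"hand":0}]'
cat > sw.py <<'E'
from h import *
from workcell import optics,telemetry
c=optics.capture("scene"); cv2.imwrite("pics/s5_%d.png"%(telemetry.get_obs()["time_s"]*100),c["image"])
o=telemetry.get_obs();A=R.from_quat(o["orientation"]);print(o["time_s"],o["tool_pos"],o["wrist_force"])
for t in np.arange(.76,1.80,.09):
    h=.011*abs(np.cos(t))+.0145*abs(np.sin(t))
    p=door(t,.205,-(.008+h),.209); print(round(t,2),np.round(A.inv().apply(p-o["tool_pos"])*100,1))
E
python3 sw.py; ls pics
```

```text
time_s: 7.95
tool_pos: [0.6089, 0.0461, 0.2092]
orientation: [0.553, -0.446, 0.443, -0.548]
wrist_force: [-0.2, 0.2, 0.3]
finger_gap: 0.0001
8.0 [0.60713698 0.04343604 0.20943994] [-1.63712257 -1.54210949  0.57395654]
0.76 [-1.8  0.   1.5]
0.85 [-0.4  0.   0.4]
0.94 [ 1.   0.1 -0.9]
1.03 [ 2.2  0.1 -2.3]
1.12 [ 3.3  0.1 -3.8]
1.21 [ 4.3  0.1 -5.5]
1.3 [ 5.1  0.1 -7.2]
1.39 [ 5.8  0.2 -9. ]
1.48 [  6.3   0.2 -10.9]
1.57 [  6.6   0.2 -12.8]
1.66 [  6.7   0.2 -14.5]
1.75 [  6.7   0.2 -16.3]
s1.png
s4.png
s5_800.png
scene0.npz
scene0.png
scene2.npz
scene2.png
top0.npz
top0.png
top2.npz
top2.png
topcrop.png
w3.png
```

```bash
python3 -m jog '[{"turn":[0,0,0],"dp":[1.0,0,-0.9],"hand":0},{"turn":[0,0,0],"dp":[2.2,0,-2.3],"hand":0},{"turn":[0,0,0],"dp":[3.3,0,-3.8],"hand":0},{"turn":[0,0,0],"dp":[4.3,0,-5.5],"hand":0},{"turn":[0,0,0],"dp":[5.1,0,-7.2],"hand":0},{"turn":[0,0,0],"dp":[5.8,0,-9.0],"hand":0},{"turn":[0,0,0],"dp":[6.2,0,-10.0],"hand":0},{"turn":[0,0,0],"dp":[6.2,0,-10.0],"hand":0}]'
python3 sw.py; ls -t pics|head -1
```

```text
time_s: 8.8
tool_pos: [0.5208, -0.0389, 0.2109]
orientation: [0.553, -0.447, 0.444, -0.546]
wrist_force: [0.7, -0.3, -0.2]
finger_gap: -0.0
8.85 [ 0.52199283 -0.03841899  0.21094367] [0.25047289 1.00282022 0.07119458]
0.76 [-8.1  0.1 11.5]
0.85 [-6.6  0.1 10.4]
0.94 [-5.3  0.1  9.1]
1.03 [-4.   0.1  7.7]
1.12 [-2.9  0.1  6.2]
1.21 [-2.   0.1  4.6]
1.3 [-1.1  0.2  2.9]
1.39 [-0.5  0.2  1. ]
1.48 [ 0.   0.2 -0.8]
1.57 [ 0.3  0.2 -2.7]
1.66 [ 0.5  0.2 -4.5]
1.75 [ 0.5  0.3 -6.3]
s5_885.png
```

View pics/s5_800.png

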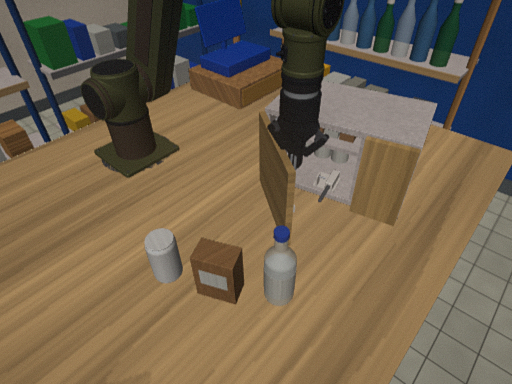

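The earlier frame shows the door swinging ahead of the fingers, with the goods untouched. I'll carry on to about 1.75 rad.

```bash
python3 -m jog '[{"turn":[0,0,0],"dp":[0.1,0,-1.2],"hand":0},{"turn":[0,0,0],"dp":[0.3,0,-2.5],"hand":0},{"turn":[0,0,0],"dp":[0.4,0,-3.8],"hand":0},{"turn":[0,0,0],"dp":[0.5,0,-5.0],"hand":0},{"turn":[0,0,0],"dp":[0.5,0,-6.0],"hand":0},{"turn":[0,0,0],"dp":[0.5,0,-6.3],"hand":0},{"turn":[0,0,0],"dp":[0.5,0,-6.3],"hand":0}]'
python3 sw.py; ls -t pics|head -1; cp pics/$(ls -t pics|head -1) pics/s6.png
```

```text
time_s: 9.55
tool_pos: [0.4609, -0.0565, 0.2117]
orientation: [0.553, -0.446, 0.444, -0.546]
wrist_force: [-0.3, 0.1, 0.5]
finger_gap: -0.0002
9.6 [ 0.46151695 -0.05646729  0.21174518] [1.10596711 0.38039352 1.05626622]
0.76 [-8.6  0.1 17.8]
0.85 [-7.1  0.1 16.7]
0.94 [-5.8  0.1 15.4]
1.03 [-4.6  0.1 14. ]
1.12 [-3.4  0.2 12.5]
1.21 [-2.5  0.2 10.9]
1.3 [-1.6  0.2  9.1]
1.39 [-1.   0.2  7.3]
1.48 [-0.5  0.2  5.5]
1.57 [-0.2  0.2  3.5]
1.66 [-0.   0.3  1.8]
1.75 [-0.   0.3  0. ]
s5_960.png
```

View pics/s6.png

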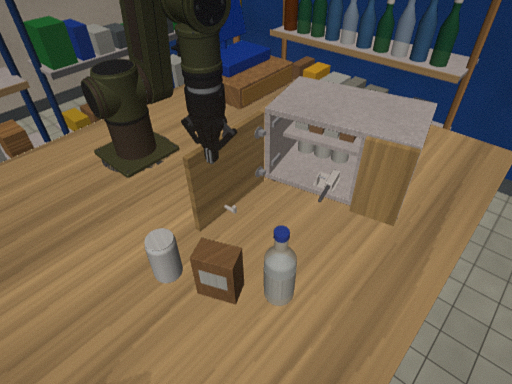

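The door stands wide open, with its free edge at (192,190). Now I'll come away, first sideways off the inner face and then up.

```bash
python3 -m jog '[{"turn":[0,0,0],"dp":[0.3,0,2],"hand":0},{"turn":[0,0,0],"dp":[0.6,0,4],"hand":0},{"turn":[0,0,0],"dp":[1,-2,5],"hand":0},{"turn":[0,0,0],"dp":[1,-6,5],"hand":0},{"turn":[0,0,0],"dp":[1,-10,5],"hand":0},{"turn":[0,0,0],"dp":[1,-14,5],"hand":0},{"turn":[0,0,0],"dp":[1,-15,5],"hand":0},{"turn":[0,0,0],"dp":[1,-15,5],"hand":0}]'
python3 - <<'E'
from h import *
from workcell import optics
go(cw(-.2,0,.3))
for n in("scene","top"):
    c=optics.capture(n); cv2.imwrite(f"pics/{n}7.png",c["image"])
    C=wc(cloud(c)); m=(abs(C[...,2]-.236)<.01)&(C[...,0]<-.14)&(C[...,0]>-.42)&(C[...,1]>.1)&(C[...,1]<.32)
    p=C[m]; print(n,len(p))
    if len(p)>20:
        k=np.polyfit(p[:,0],p[:,1],1); print("theta",np.pi/2-np.arctan(k[0]*-1)*-1, k, cv2.minAreaRect(p[:,:2].astype(np.float32)))
    m=(abs(C[...,2]-.238)<.01)&(C[...,0]<-.112)&(C[...,0]>-.2)&(C[...,1]<-.08)&(C[...,1]>-.2)
    print("narrow",m.sum(),np.round(np.percentile(C[m][:,0],[2,98]),3) if m.any() else None)
    W=cloud(c);a=dict(np.load(f"pics/{n}0.npz"));W0=cloud(a)
    d=np.abs(a["range_z"]-c["range_z"])>.01
    for nm,q in dict(can=[.4714,-.2286],carton=[.5935,-.181],bottle=[.69,-.107]).items():
        s=(np.hypot(W0[...,0]-q[0],W0[...,1]-q[1])<.06)&(W0[...,2]>.02); print(nm,s.sum(),(s&d).sum())
E
```

```text
time_s: 10.4
tool_pos: [0.5154, -0.0551, 0.363]
orientation: [0.552, -0.445, 0.445, -0.547]
wrist_force: [0.1, 0.2, -0.1]
finger_gap: -0.0002
t 10.4 pos [ 0.5154 -0.0551  0.363 ] cup [-0.3417  0.15    0.363 ] F [ 0.1  0.2 -0.1]
 dp [-14.37   6.16  14.86] turn None
scene 788
theta 1.7620473119173417 [-0.19361741  0.16324829] ((-0.25860926508903503, 0.21637360751628876), (0.018822303041815758, 0.24348293244838715), 79.12881469726562)
narrow 438 [-0.135 -0.116]
can 1414 4
carton 2524 7
bottle 1898 15
top 411
theta 1.7650179006474656 [-0.19670114  0.1653819 ] ((-0.21254999935626984, 0.2071162462234497), (0.014824888668954372, 0.14664898812770844), 78.31910705566406)
narrow 300 [-0.133 -0.117]
can 544 215
carton 849 849
bottle 551 120
```

View pics/scene7.png

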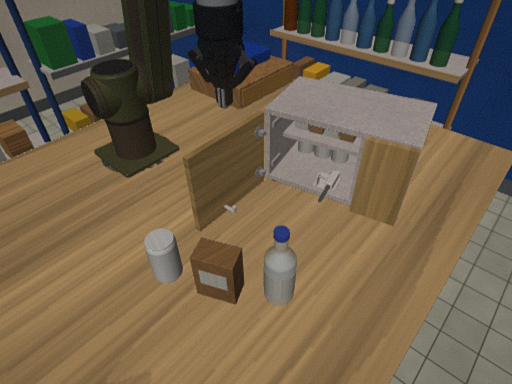

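View pics/top7.png

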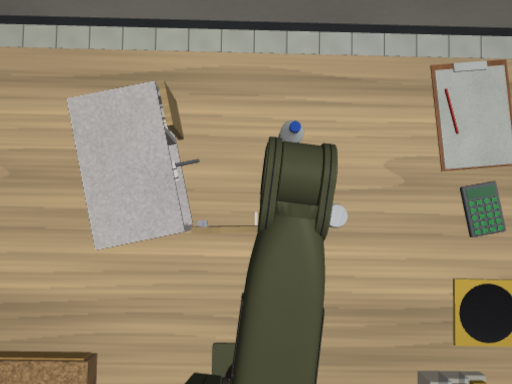

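The door measures about 1.76 rad, the narrow door is shut, the goods are unmoved in the scene view, and the gripper is clear. I'll hand it in.

```bash
python3 -c "
from workcell import workorder; print(workorder.job_done())"
```

```text
the job is handed in; nothing more can be done
None
```

The wide door is open to about 1.76 rad (101°), the fingers are clear of it, and the job was handed in at about 10.5 s of robot time.

- **Press:** I pushed with shut fingers about 24 mm from the free edge. The highest force I read was about 12 N, as the door reached its stop. I then drew back, and the door sprang ajar by itself to about 0.31 rad.
- **Swing:** I lowered a fingertip behind the free edge from above, swung the door round its arc, then moved off sideways and up. Nothing was gripped at any point.
- **Door check:** the last depth images from both cameras agree on the angle (1.762 and 1.765 rad). They also show the narrow door flush, its face at x = -133 to -135 mm.
- **Goods check:** in the scene view the bottle, can and carton have not moved. The top view could not confirm this, because the arm was blocking its view of them.
- **Robot check:** the fingertips stood at a height of 0.363 m, well above everything, with the wrist force close to zero.

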